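Put each cup back on its own saucer

TASK

Someone has put the three coffee cups back on the wrong saucers. Move the cups round so that each stands upright in the well of the saucer of its own size (smallest on smallest, middle on middle, largest on largest), parking a cup on the cork mat or another free spot on the way; the saucers stay flat where they lie. Set the china down gently, do not tip a cup over, leave the mill, the shaker and the travel mug where they stand, and let go of everything at the end.

Things in the scene. Friction and masses are not known exactly. Their poses are not given: they have to be found in the camera images.
- cup_small: the smallest of three white china cups: straight upper body 42 mm in diameter from 30 mm above its foot to the rim, 50 mm high, wall 3.5 mm, narrowing to a flat round foot 28 mm in diameter. Origin: centre of the foot's underside; z up the cup, +y towards its single loop handle (8 mm thick, reaching to 42 mm from the axis), so the bare sides to grip lie along x. Empty, about 90 g.
- cup_medium: the middle-sized of three white china cups: straight upper body 54 mm in diameter from 30 mm above its foot to the rim, 62 mm high, wall 3.5 mm, narrowing to a flat round foot 44 mm in diameter. Origin: centre of the foot's underside; z up the cup, +y towards its single loop handle (8 mm thick, reaching to 48 mm from the axis), so the bare sides to grip lie along x. Empty, about 150 g.
- cup_large: the largest of three white china cups: straight upper body 66 mm in diameter from 30 mm above its foot to the rim, 74 mm high, wall 3.5 mm, narrowing to a flat round foot 60 mm in diameter. Origin: centre of the foot's underside; z up the cup, +y towards its single loop handle (8 mm thick, reaching to 57 mm from the axis), so the bare sides to grip lie along x. Empty, about 210 g.
- saucer_small: the smallest of three loose white china saucers: 100 mm in diameter, rim 15 mm high. Round well in the middle, 38 mm across and 5 mm deep, whose floor is 4 mm above the worktop; it takes the 28 mm foot of the smallest cup with 5 mm to spare all round. Round the well runs a flat ledge 9 mm above the worktop. Origin: centre of the underside; z up. At the start a wrong cup stands on it.
- saucer_medium: the middle-sized of three loose white china saucers: 115 mm in diameter, rim 15 mm high. Round well in the middle, 54 mm across and 5 mm deep, whose floor is 4 mm above the worktop; it takes the 44 mm foot of the middle-sized cup with 5 mm to spare all round. Round the well runs a flat ledge 9 mm above the worktop. Origin: centre of the underside; z up. At the start a wrong cup stands on it.
- saucer_large: the largest of three loose white china saucers: 130 mm in diameter, rim 15 mm high. Round well in the middle, 70 mm across and 5 mm deep, whose floor is 4 mm above the worktop; it takes the 60 mm foot of the largest cup with 5 mm to spare all round. Round the well runs a flat ledge 9 mm above the worktop. Origin: centre of the underside; z up. At the start a wrong cup stands on it.
- cork_mat: flat round cork mat fixed on the worktop, 110 mm in diameter, 5 mm thick, empty at the start: a free spot to park a cup. Origin: centre of the underside, on the worktop.
- salt_mill: wooden mill, turned, 58 mm in diameter and 170 mm tall, standing behind the cups; a bystander. Origin: centre of its underside.
- shaker: glass shaker with a grey domed top, 44 mm in diameter and 90 mm tall, standing behind the cups; a bystander. Origin: centre of its underside.
- travel_mug: yellow travel mug with a black lid, 86 mm in diameter and 170 mm tall, standing to the left of the cups, in front of a microwave oven; a bystander. Origin: centre of its underside. The microwave is fixed, 0.29 m high; its front with handle and dials stands at about x = 0.52 and runs left from y = 0.20: keep the gripper and wrist clear of it when coming in from the left.

How it is judged:
By the outcome, as a careful person would: the job done as asked, in the order asked, and still so for the second after the job is handed in, with the robot touching nothing.
It also fails if it takes over 104 s, if anything falls off the work surface, if the arm or the gripper's body presses on something with over 40 N, if the wrist force passes 120 N, or if a joint passes its speed limit or range.

ROBOT

A 6-joint arm with a two-finger parallel gripper is mounted at the origin on a cart in front of the work surface, level with it; the furniture and walls round the work are solid. World frame = base frame: x ahead of the robot, y to its left, z up, the work surface at z = 0. Lengths are in mm, angles in rad, forces in N, time in s.
With the tool pointing down it reaches from about 275 to 750 mm from the base axis. Payload 10.2 kg.
Tool frame: the origin (TCP) lies midway between the tips of the shut fingers; the grasp point (between the pads) lies grip_depth behind it (grip_depth is the distance from the TCP to the grasp point, in mm); z points along the fingers, y is the line along which they close (so a half turn about z gives the same grasp; the last joint's range is limited). The gripper opens to 85 mm and grips with 20 to 120 N. Pads are 22 mm wide; open, the fingers measure 114 mm over their backs; the gripper's body (76 mm by 85 mm) begins 54 mm behind the grasp point. The pads swing forward as they close: fully open they stand 13 mm farther back than shut.
Start: joints at [-1.425, 0.313, 1.498, -0, 1.331, -0.223], TCP at [189.248, -489.71, 231.294] pointing down, gripper open.
Joint ranges: [-2.94, 2.94], [-0.97, 2.17], [0.19, 2.56], [-1.23, 4.37], [0.02, 3.11], [-2.88, 2.88]. Speed limits (rad/s): [2.39, 2.39, 3.01, 3.14, 3.14, 3.14].

INTERFACE

Orientations are given as a unit quaternion [w, x, y, z].
In Python, from rig import * gives the robot as it stands.
- The arm moves only by the tool servo_tool, never from a script. Its argument "commands" is a list of rows, each a list of 3 entries, a list of its own where there are three numbers: the gripper command: -1 is fully open, 1 is shut, values between are in proportion, then the shift along the tool's x, y, z in m, then the turn, a rotation vector about the tool's x, y, z in units of 6 degrees (1.0 is 6 degrees). In form: [[grip, [dx, dy, dz], [ax, ay, az]], ...]. A call has 1 to 10 rows; each row shifts and turns the commanded pose from where the row before left it, along the tool's axes as they then stand; what a row does not reach is not made up. A row lasts 1/12 s, in which the tool goes at most 41.7 mm and 7.16 degrees, less where a joint would pass 70% of its speed; a pose out of reach is approached as far as the arm can. A call is refused whole if a number of a shift passes 0.0417 or a number of a turn 1, either way. A call with a gripper value outside its range is refused whole. The fingers move at their own pace and stop on an object; "squeeze" is the grip in N (left out, the last holds). Time passes only in rows, so rows that do not move let the fingers close. It gives the time, the measured TCP pose, the force, the opening and the grip force at its end, in the units of the state.
- sense(): the state, without advancing time (a new reading comes with each control period).
- capture(name): name is "scene" or "top" or "wrist"; returns a dict with "pixels" (480x640x3 uint8, red, green, blue), "z_map" (480x640 float32, mm along the optical axis (not along the pixel's ray), 0 where there is no reading), "fx", "fy", "cx", "cy" (pixels), "rvec" (rotation vector, rad) and "tvec" (3), from world to camera coordinates, as OpenCV has them; the wrist camera has in their place "T_tool_cam" (4x4, takes a point from camera to tool coordinates, whose origin is the TCP and whose axes are the flange's). Camera axes: x right, y down, z forward; pixel columns grow to the right and rows downward; lengths in mm; the calibration is good to about 2 mm. A picture is of the moment at which its call begins: read the wrist's pose just before it.
- finish_job(): hands the job in; it is judged then, once.
The state is a dict: "time_s": time; "joints": joint angles; "dq": joint speeds; "tau": joint torques, N m; "eef_pos": TCP position; "ee_rot": TCP orientation; "force": force on the tool from outside, world axes, zero at the start; "wrist_torque": the same for the moment, N m; "grip_width": opening from 0.0 (shut) to 1.0 (fully open); "grip_force": force on a finger pad.
Only numpy, scipy, OpenCV 4.12 (cv2) and the standard library are available. Lean on these libraries where they do the work, as an engineer would, in place of code of your own. Each camera call takes 0.05 s, during which the arm holds its last target. There are 200 camera calls.

## Working session

There is one attempt and no reset: what is moved stays moved. The work goes in short steps, Python scripts to look and compute and a tool call to move; the robot and the scene stay as the last step left them, time stands still between calls to the robot, and variables do not carry over. Pictures are saved under pics/ and viewed, at most 14 in all, crops included, and the job is handed in when it is done.

Besides the shell and the picture viewer there is one more tool, called after "Request:" by a JSON object that holds its "fn" and its "kwargs", one argument or row to a line. servo_tool: Moves the arm, as the interface text tells. Its arguments: {"type":"object","properties":{"commands":{"type":"array"},"squeeze":{"type":"number"}},"required":["commands"]}

```bash
mkdir -p pics; ls
cat > h.py <<'E'
from rig import *
import numpy as np, cv2
def snap(name,fn):
    c=capture(name); cv2.imwrite('pics/'+fn+'.png',c['pixels'][:,:,::-1]); 
    np.savez('pics/'+fn+'.npz',**c); return c
def world(c):
    R,_=cv2.Rodrigues(np.array(c['rvec'],float)); t=np.array(c['tvec'],float).ravel()
    v,u=np.mgrid[0:480,0:640]; z=c['z_map'].astype(float)
    P=np.stack([(u-c['cx'])/c['fx']*z,(v-c['cy'])/c['fy']*z,z],-1)
    return (P-t)@R
E
python3 - <<'E'
from h import *
s=sense(); print(s)
snap('scene','s0'); c=snap('top','t0')
E
```

```text
pics
{'time_s': 0.0, 'joints': array([-1.42541934e+00,  3.13457475e-01,  1.49845660e+00, -1.98861585e-05,
        1.33098708e+00, -2.23402378e-01]), 'dq': array([-5.18563807e-04, -4.60507762e-04, -1.03682343e-03,  9.68614671e-05,
       -1.40754756e-03,  1.12794397e-03]), 'tau': array([-1.64835051e-04, -4.12270403e+01, -2.59742993e+01, -2.65042736e-04,
        4.15553106e-03,  2.28963063e-05]), 'eef_pos': array([ 189.19433831, -489.44401807,  230.72390099]), 'ee_rot': array([-6.54133685e-04,  9.83047689e-01,  1.83348884e-01,  1.58681256e-05]), 'force': array([-0.04552999,  0.3145984 , -0.49429823]), 'wrist_torque': array([-0.00286839, -0.03751108,  0.02933182]), 'grip_force': 0.0, 'grip_width': 1.0034131124095396}
```

View pics/t0.png

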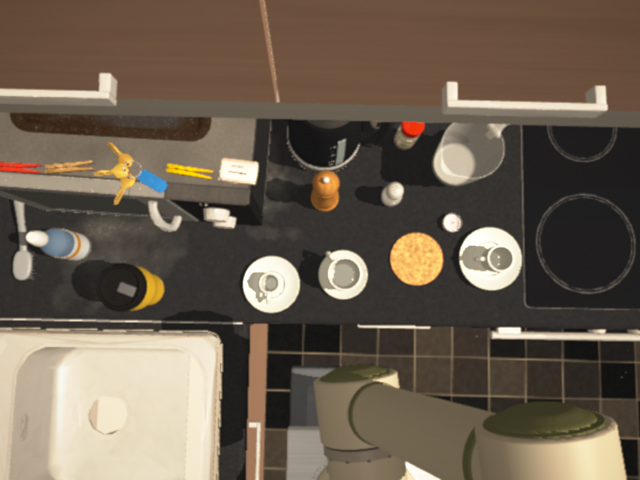

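View pics/s0.png

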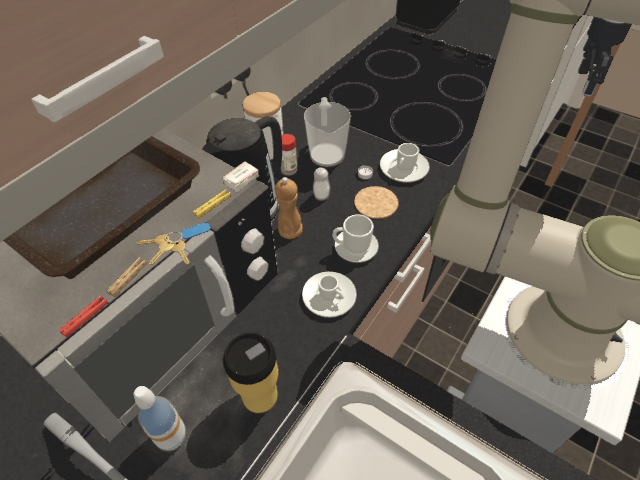

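```bash
python3 -c "
import rig;print([n for n in dir(rig) if n[0]!='_']); print(getattr(rig,'grip_depth',None))"
```

```text
['PlanningError', 'capture', 'finish_job', 'grip_depth', 'sense']
18.700000000000003
```

The top view shows the small cup on the left saucer (271,285), the largest cup on the centre saucer (343,275), the middle cup on the right saucer (490,260), and the cork mat at (416,259). Next I'll measure them.

Run:
```python
from h import *
c=np.load('pics/t0.npz'); W=world(c); px=c['pixels'].astype(int)
def circ(p):
    A=np.c_[2*p,np.ones(len(p))]; s=np.linalg.lstsq(A,(p**2).sum(1),rcond=None)[0]
    return s[:2],np.sqrt(s[2]+s[0]**2+s[1]**2)
for n,(u,v) in dict(L=(271,285),C=(343,275),R=(490,260)).items():
    s=W[v-35:v+36,u-35:u+36].reshape(-1,3)
    zt=np.percentile(s[s[:,2]>20][:,2],97)
    rim=s[s[:,2]>zt-6][:,:2].astype(np.float32)
    e=cv2.minEnclosingCircle(rim)
    # handle: z between 15..zt-8, outside of rim radius
    d=np.linalg.norm(s[:,:2]-e[0],axis=1)
    h=s[(s[:,2]>20)&(d>e[1]+3)&(d<62)]
    sc=s[(s[:,2]>4)&(s[:,2]<20)][:,:2].astype(np.float32)
    es=cv2.minEnclosingCircle(cv2.convexHull(sc))
    w=s[(s[:,2]<20)&(s[:,2]>11.5)]; 
    print(n,'ztop',zt,'rim',e,len(rim),circ(rim),'handle',len(h),h.mean(0), np.degrees(np.arctan2(*(h.mean(0)[:2]-e[0])[::-1])),'saucer',es, 'lsrim',circ(w[:,:2]))
for n,(u,v) in dict(mat=(416,259)).items():
    print(n,W[v,u])
for n,(u,v) in dict(mill=(326,190),shaker=(392,193),mug=(125,287)).items():
    s=W[v-40:v+40,u-40:u+40].reshape(-1,3); m=s[(s[:,2]>60)&(s[:,2]<200)]; print(n,W[v,u],m.min(0),m.max(0))
im=cv2.imread('pics/t0.png')
cv2.imwrite('pics/t0c.png',np.hstack([cv2.resize(im[v-33:v+33,u-33:u+33],(266,266),interpolation=3) for u,v in((271,285),(343,275),(490,260))]))
```

```text
L ztop 1115.1696588961574 rim ((414.6705017089844, 122.260009765625), 9.999999747378752e-05) 18 (array([207.33497979,  61.12992496]), np.float64(216.15945866084266)) handle 4 [435.24405375 180.38181106  48.05568338] 70.5074084365527 saucer ((437.1014099121094, 196.9994659423828), 90.65333557128906) lsrim (array([440.51466289, 198.66877728]), np.float64(48.676560452585434))
C ztop 86.62994001354267 rim ((447.757568359375, 74.73089599609375), 57.9118766784668) 168 (array([450.52622807,  70.64056143]), np.float64(40.48654968620621)) handle 0 [nan nan nan] nan saucer ((467.84954833984375, 46.55323791503906), 92.99039459228516) lsrim (array([462.65352935,  51.5623168 ]), np.float64(35.56390185850946))
R ztop 665.9062384025713 rim ((414.6705017089844, 122.260009765625), 9.999999747378752e-05) 18 (array([207.33497979,  61.12992496]), np.float64(216.15945866084266)) handle 0 [nan nan nan] nan saucer ((502.15185546875, -258.8126525878906), 100.77415466308594) lsrim (array([ 502.30002369, -251.500481  ]), np.float64(56.128043992584665))
mat [ 498.51408014 -101.78983667    3.6860799 ]
mill [610.38496445  92.97480972 152.46713684] [601.41259648  37.3203257   60.12482999] [709.17249186 153.89706517 173.1793312 ]
shaker [620.53294538 -38.04888096  86.98640293] [610.41756569 -59.16580174  60.48850079] [645.32510699 -26.90061754  91.72478481]
mug [427.2029249  443.84643415 164.74648809] [384.94952602 410.43474653  60.26123073] [469.78451169 495.81816233 174.19589741]<stdin>:17: RuntimeWarning: Mean of empty slice.
  ret = um.true_divide(
```

View pics/t0c.png

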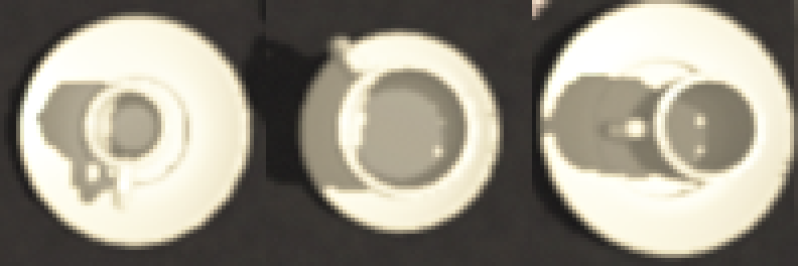

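```bash
cat >> h.py <<'E'
def ray(c,u,v,z):
    R,_=cv2.Rodrigues(np.array(c['rvec'],float)); t=np.array(c['tvec'],float).ravel()
    o=-R.T@t; d=R.T@np.array([(u-c['cx'])/c['fx'],(v-c['cy'])/c['fy'],1.])
    return (o+d*(z-o[2])/d[2]).round(1)
E
python3 - <<'E'
from h import *
c=np.load('pics/t0.npz'); k=66/266
for n,(u,v),z,crops in (('L',(271,285),54,((123,118),(135,130))),('C',(343,275),83,((137,127),(134,132))),('R',(490,260),66,((175,127),(137,129)))):
    for (a,b),zz in zip(crops,(z,15)):
        print(n,zz,ray(c,u-33+a*k-.5,v-33+b*k-.5,zz))
W=world(c); ok=c['z_map']>0
for n,(u,v),z in (('L',(271,285),54),('C',(343,275),83),('R',(490,260),66)):
    s=W[v-33:v+33,u-33:u+33][ok[v-33:v+33,u-33:u+33]]
    rim=s[(abs(s[:,2]-z)<4)]; sc=s[(s[:,2]>10)&(s[:,2]<20)]
    print(n,len(rim),cv2.minEnclosingCircle(rim[:,:2].astype(np.float32)),cv2.minEnclosingCircle(sc[:,:2].astype(np.float32)))
print('mat',ray(c,416,259,5));
E
```

```text
L 54 [446.  201.5  54. ]
L 15 [441.2 198.2  15. ]
C 83 [462.8  54.5  83. ]
C 15 [463.4  51.5  15. ]
R 66 [ 499.  -255.6   66. ]
R 15 [ 501.7 -254.3   15. ]
L 101 ((441.8223571777344, 199.42800903320312), 20.423768997192383) ((440.7984924316406, 199.00796508789062), 57.386295318603516)
C 182 ((461.8518371582031, 52.913150787353516), 32.7869987487793) ((463.3372497558594, 52.45573425292969), 49.9564323425293)
R 165 ((497.98443603515625, -251.8328399658203), 30.617244720458984) ((510.3319091796875, -244.00486755371094), 76.98999786376953)
mat [ 498.4 -101.5    5. ]
```

Request:
{"fn": "servo_tool", "kwargs": {
  "commands": [
    [-1,[0,0,0],[0,0,-1]],
    [-1,[0,0,0],[0,0,-1]],
    [-1,[0,0,0],[0,0,-1]],
    [-1,[0,0,0],[0,0,-1]],
    [-1,[0,0,0],[0,0,-1]],
    [-1,[0,0,0],[0,0,-1]],
    [-1,[0,0,0],[0,0,-1]],
    [-1,[0,0,0],[0,0,-1]],
    [-1,[0,0,0],[0,0,-1]],
    [-1,[0,0,0],[0,0,-1]]
  ],
  "squeeze": 35
}}

```text
time_s: 0.93
eef_pos: [189.2, -489.5, 230.9]
ee_rot: [-0.0, 0.758, 0.652, 0.0]
force: [-0.3, -0.9, 0.7]
grip_width: 1.003
grip_force: 0.0
```

Request:
{"fn": "servo_tool", "kwargs": {
  "commands": [
    [-1,[0,0,0],[0,0,-1]],
    [-1,[0,0,0],[0,0,-0.5]],
    [-1,[0,0,0],[0,0,0]]
  ]
}}

```text
time_s: 1.18
eef_pos: [189.2, -489.5, 231.0]
ee_rot: [-0.0, 0.706, 0.709, 0.0]
force: [-0.4, -0.1, -0.3]
grip_width: 0.999
grip_force: 0.0
```

Request:
{"fn": "servo_tool", "kwargs": {
  "commands": [
    [-1,[0.0235,0.031,0.006],[0,0,0]],
    [-1,[0.0235,0.031,0.006],[0,0,0]],
    [-1,[0.0235,0.031,0.006],[0,0,0]],
    [-1,[0.0235,0.031,0.006],[0,0,0]],
    [-1,[0.0235,0.031,0.006],[0,0,0]],
    [-1,[0.0235,0.031,0.006],[0,0,0]],
    [-1,[0.0235,0.031,0.006],[0,0,0]],
    [-1,[0.0235,0.031,0.006],[0,0,0]],
    [-1,[0.0235,0.031,0.006],[0,0,0]],
    [-1,[0.0235,0.031,0.006],[0,0,0]]
  ]
}}

```text
time_s: 2.02
eef_pos: [500.0, -252.4, 170.9]
ee_rot: [-0.0, 0.707, 0.707, -0.0]
force: [0.0, -0.9, 0.3]
grip_width: 0.996
grip_force: 0.0
```

Request:
{"fn": "servo_tool", "kwargs": {
  "commands": [
    [-1,[0,0,0],[0,0,0]],
    [-1,[0,0,0],[0,0,0]]
  ]
}}

```text
time_s: 2.18
eef_pos: [499.4, -252.6, 170.5]
ee_rot: [-0.001, 0.706, 0.708, -0.0]
force: [-0.2, -1.2, -0.2]
grip_width: 0.999
grip_force: 0.0
```

```bash
cat >> h.py <<'E'
from scipy.spatial.transform import Rotation as Rot
def wsnap(fn):
    s=sense(); c=capture('wrist'); q=s['ee_rot']
    T=np.eye(4); T[:3,:3]=Rot.from_quat([q[1],q[2],q[3],q[0]]).as_matrix(); T[:3,3]=s['eef_pos']
    M=np.linalg.inv(T@c['T_tool_cam']); c['rvec']=cv2.Rodrigues(M[:3,:3])[0]; c['tvec']=M[:3,3]
    cv2.imwrite('pics/'+fn+'.png',c['pixels'][:,:,::-1]); np.savez('pics/'+fn+'.npz',**c)
    print(np.round(s['eef_pos'],1),s['grip_width']); return c
E
python3 - <<'E'
from h import *
c=wsnap('w1'); print(c['T_tool_cam'])
W=world(c)[c['z_map']>0]
for lo,hi in((60,70),(11,18),(3,12)):
    s=W[(W[:,2]>lo)&(W[:,2]<hi)&(np.linalg.norm(W[:,:2]-[500,-254],axis=1)<75)]
    if len(s): print(lo,len(s),cv2.minEnclosingCircle(s[:,:2].astype(np.float32)),s.min(0),s.max(0))
E
```

```text
[ 499.4 -252.6  170.5] 0.9992125211925271
[[ 1.68267760e-04 -9.61333301e-01 -2.75387465e-01  7.05649083e+01]
 [ 9.99999789e-01  3.34558874e-04 -5.56869438e-04  2.22245630e-01]
 [ 6.27470455e-04 -2.75387313e-01  9.61333155e-01 -1.42435529e+02]
 [ 0.00000000e+00  0.00000000e+00  0.00000000e+00  1.00000000e+00]]
60 1588 ((498.646728515625, -250.4462127685547), 32.542449951171875) [ 473.05249702 -282.91640745   60.01112479] [ 526.41551383 -217.97601297   68.06584233]
11 8253 ((502.9772644042969, -252.95689392089844), 65.2380599975586) [ 438.47091352 -317.92968702   11.00060089] [ 567.81403281 -188.26802637   17.99003593]
3 10856 ((508.83135986328125, -260.7610168457031), 69.81863403320312) [ 445.32556101 -328.95403226    3.00184562] [ 567.55005446 -194.04913296   11.99939056]
```

View pics/w1.png

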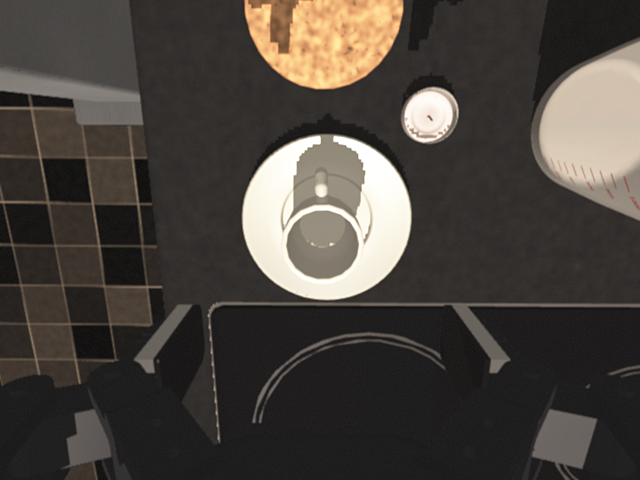

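The wrist view shows the medium cup rim at pixel (322,243) with its handle straight up at (321,180). The cup is at (499.7,-256) and the large saucer at (503,-253).

Request:
{"fn": "servo_tool", "kwargs": {
  "commands": [
    [-1,[-0.0034,0.0003,0.01],[0,0,0]],
    [-1,[0,0,0.02],[0,0,0]],
    [-1,[0,0,0.022],[0,0,0]],
    [-1,[0,0,0.022],[0,0,0]],
    [-1,[0,0,0.02],[0,0,0]],
    [-1,[0,0,0.02],[0,0,0]],
    [-1,[0,0,0.014],[0,0,0]],
    [-1,[0,0,0.01],[0,0,0]],
    [-1,[0,0,0.005],[0,0,0]],
    [-1,[0,0,0],[0,0,0]]
  ]
}}

```text
time_s: 3.07
eef_pos: [498.3, -257.9, 27.5]
ee_rot: [-0.001, 0.707, 0.707, -0.0]
force: [-0.1, 0.4, -0.4]
grip_width: 0.998
grip_force: 0.0
```

Request:
{"fn": "servo_tool", "kwargs": {
  "commands": [
    [1,[0,0,0],[0,0,0]],
    [1,[0,0,0],[0,0,0]],
    [1,[0,0,0],[0,0,0]],
    [1,[0,0,0],[0,0,0]],
    [1,[0,0,0],[0,0,0]],
    [1,[0,0,0],[0,0,0]],
    [1,[0,0,0],[0,0,0]],
    [1,[0,0,0],[0,0,0]]
  ]
}}

```text
time_s: 3.73
eef_pos: [499.4, -257.8, 29.3]
ee_rot: [0.001, 0.706, 0.708, -0.0]
force: [-1.5, -0.7, 6.4]
grip_width: 0.601
grip_force: 35.8
```

Request:
{"fn": "servo_tool", "kwargs": {
  "commands": [
    [1,[0,0,-0.005],[0,0,0]],
    [1,[0,0,-0.01],[0,0,0]],
    [1,[0,0,-0.015],[0,0,0]],
    [1,[0.01,0,-0.01],[0,0,0]],
    [1,[0.02,0,0],[0,0,0]],
    [1,[0.03,0,0],[0,0,0]],
    [1,[0.03,0,0],[0,0,0]],
    [1,[0.03,0,0],[0,0,0]],
    [1,[0.02,0,0],[0,0,0]],
    [1,[0.015,0,0],[0,0,0]]
  ]
}}

```text
time_s: 4.57
eef_pos: [498.3, -99.8, 68.9]
ee_rot: [-0.0, 0.706, 0.708, 0.0]
force: [-0.1, -0.3, -1.6]
grip_width: 0.6
grip_force: 36.9
```

Request:
{"fn": "servo_tool", "kwargs": {
  "commands": [
    [1,[0,0,0.005],[0,0,0]],
    [1,[0,0,0.01],[0,0,0]],
    [1,[0,0,0.01],[0,0,0]],
    [1,[0,0,0.006],[0,0,0]],
    [1,[0,0,0.003],[0,0,0]],
    [1,[0,0,0.002],[0,0,0]],
    [1,[0,0,0.001],[0,0,0]],
    [1,[0,0,0],[0,0,0]]
  ]
}}

```text
time_s: 5.23
eef_pos: [498.7, -102.7, 31.2]
ee_rot: [-0.0, 0.706, 0.708, -0.0]
force: [0.5, -0.6, -2.9]
grip_width: 0.6
grip_force: 36.9
```

Request:
{"fn": "servo_tool", "kwargs": {
  "commands": [
    [1,[0,0,0.0007],[0,0,0]],
    [1,[0,0,0.0007],[0,0,0]],
    [1,[0,0,0],[0,0,0]],
    [1,[0,0,0],[0,0,0]]
  ]
}}

```text
time_s: 5.57
eef_pos: [499.0, -102.6, 30.4]
ee_rot: [0.0, 0.706, 0.708, 0.0]
force: [-0.4, 0.0, 2.6]
grip_width: 0.603
grip_force: 37.1
```

Request:
{"fn": "servo_tool", "kwargs": {
  "commands": [
    [-1,[0,0,0],[0,0,0]],
    [-1,[0,0,0],[0,0,0]],
    [-1,[0,0,0],[0,0,0]],
    [-1,[0,0,0],[0,0,0]],
    [-1,[0,0,0],[0,0,0]],
    [-1,[0,0,-0.01],[0,0,0]],
    [-1,[0,0,-0.03],[0,0,0]],
    [-1,[0,0,-0.03],[0,0,0]],
    [-1,[0,0,-0.04],[0,0,0]],
    [-1,[0,0,-0.03],[0,0,0]]
  ]
}}

```text
time_s: 6.4
eef_pos: [498.8, -102.4, 173.4]
ee_rot: [0.001, 0.706, 0.708, 0.0]
force: [0.2, 0.0, -0.2]
grip_width: 0.998
grip_force: 0.0
```

Request:
{"fn": "servo_tool", "kwargs": {
  "commands": [
    [-1,[0.0,0,0],[0,0,0]],
    [-1,[0.02,-0.005,0],[0,0,0]],
    [-1,[0.03,-0.007,0],[0,0,0]],
    [-1,[0.03,-0.008,0],[0,0,0]],
    [-1,[0.03,-0.007,0],[0,0,0]],
    [-1,[0.03,-0.006,0],[0,0,0]],
    [-1,[0.016,-0.004,0],[0,0,0]],
    [-1,[0,0,0],[0,0,0.7]],
    [-1,[0,0,0],[0,0,1]],
    [-1,[0,0,0],[0,0,1]]
  ]
}}

```text
time_s: 7.23
eef_pos: [461.1, 53.9, 170.2]
ee_rot: [0.0, 0.8, 0.6, 0.0]
force: [0.0, -0.9, 0.4]
grip_width: 1.003
grip_force: 0.0
```

Request:
{"fn": "servo_tool", "kwargs": {
  "commands": [
    [-1,[0,0,0],[0,0,1]],
    [-1,[0,0,0],[0,0,1]],
    [-1,[0,0,0],[0,0,1]],
    [-1,[0,0,0],[0,0,1]],
    [-1,[0,0,0],[0,0,1]],
    [-1,[0,0,0],[0,0,1]],
    [-1,[0,0,0],[0,0,0]],
    [-1,[0,0,0],[0,0,0]]
  ]
}}

```text
time_s: 7.9
eef_pos: [461.2, 53.5, 170.1]
ee_rot: [0.0, 0.945, 0.326, 0.0]
force: [-0.2, -0.1, -0.0]
grip_width: 0.999
grip_force: 0.0
```

Run:
```python
from h import *
c=wsnap('w2')
W=world(c)[c['z_map']>0]
for lo,hi in((76,90),(11,18)):
    s=W[(W[:,2]>lo)&(W[:,2]<hi)&(np.linalg.norm(W[:,:2]-[462,53],axis=1)<75)]
    if len(s): print(lo,len(s),cv2.minEnclosingCircle(s[:,:2].astype(np.float32)),s.min(0),s.max(0))
```

```text
[461.2  53.5 170.1] 0.999170402136912
76 2515 ((468.0937805175781, 59.33511734008789), 40.52309036254883) [430.14923265  21.17507034  76.01402665] [500.7353701   86.66985487  85.1651111 ]
11 5559 ((463.7840270996094, 53.07387924194336), 50.06985092163086) [418.38173695   3.52099364  11.00500781] [513.76753878 103.02653529  17.99124196]
```

View pics/w2.png

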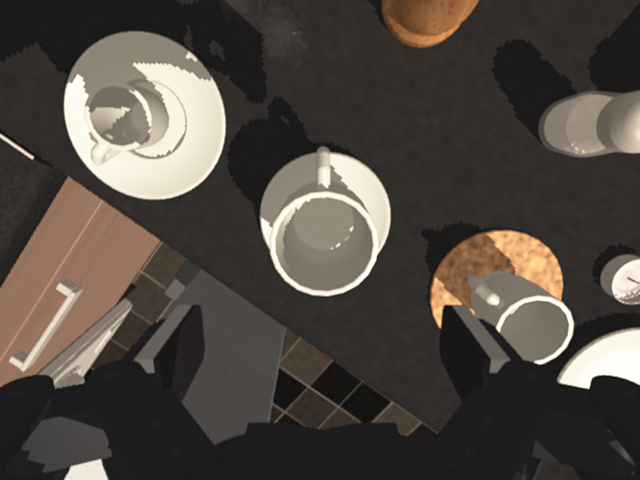

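The large cup's rim is at pixel (324,243) with its handle straight up at (323,165), so the fingers are aligned. The medium cup stands upright on the mat at (535,330).

Request:
{"fn": "servo_tool", "kwargs": {
  "commands": [
    [-1,[0.0019,0.0006,0.01],[0,0,0]],
    [-1,[0,0,0.02],[0,0,0]],
    [-1,[0,0,0.022],[0,0,0]],
    [-1,[0,0,0.02],[0,0,0]],
    [-1,[0,0,0.02],[0,0,0]],
    [-1,[0,0,0.016],[0,0,0]],
    [-1,[0,0,0.014],[0,0,0]],
    [-1,[0,0,0.01],[0,0,0]],
    [-1,[0,0,0],[0,0,0]],
    [-1,[0,0,0],[0,0,0]]
  ]
}}

```text
time_s: 8.78
eef_pos: [463.1, 54.2, 37.7]
ee_rot: [-0.0, 0.946, 0.325, -0.0]
force: [0.6, -0.4, 0.4]
grip_width: 1.003
grip_force: 0.0
```

Request:
{"fn": "servo_tool", "kwargs": {
  "commands": [
    [1,[0,0,0],[0,0,0]],
    [1,[0,0,0],[0,0,0]],
    [1,[0,0,0],[0,0,0]],
    [1,[0,0,0],[0,0,0]],
    [1,[0,0,0],[0,0,0]],
    [1,[0,0,0],[0,0,0]],
    [1,[0,0,0],[0,0,0]],
    [1,[0,0,0],[0,0,0]]
  ]
}}

```text
time_s: 9.45
eef_pos: [463.7, 54.2, 38.9]
ee_rot: [0.0, 0.946, 0.325, 0.001]
force: [-1.3, 0.5, 6.1]
grip_width: 0.738
grip_force: 37.2
```

Request:
{"fn": "servo_tool", "kwargs": {
  "commands": [
    [1,[0,0,-0.003],[0,0,0]],
    [1,[0,0,-0.008],[0,0,0]],
    [1,[0,0,-0.015],[0,0,0]],
    [1,[0,0,-0.02],[0,0,0]],
    [1,[0,0,-0.02],[0,0,0]],
    [1,[0,0,-0.018],[0,0,0]],
    [1,[0,0,-0.016],[0,0,0]],
    [1,[-0.0053,0.0093,0],[0,0,0]],
    [1,[-0.012,0.02,0],[0,0,0]],
    [1,[-0.015,0.025,0],[0,0,0]]
  ]
}}

```text
time_s: 10.28
eef_pos: [470.7, -8.8, 137.7]
ee_rot: [-0.0, 0.945, 0.326, -0.0]
force: [-0.2, -0.0, -2.2]
grip_width: 0.737
grip_force: 39.1
```

Request:
{"fn": "servo_tool", "kwargs": {
  "commands": [
    [1,[-0.018,0.03,0],[0,0,0]],
    [1,[-0.018,0.03,0],[0,0,0]],
    [1,[-0.018,0.03,0],[0,0,0]],
    [1,[-0.018,0.03,0],[0,0,0]],
    [1,[-0.018,0.03,0],[0,0,0]],
    [1,[-0.015,0.025,0],[0,0,0]],
    [1,[-0.012,0.02,0],[0,0,0]],
    [1,[-0.007,0.012,0],[0,0,0]],
    [1,[-0.003,0.005,0],[0,0,0]],
    [1,[0,0,0],[0,0,0]]
  ]
}}

```text
time_s: 11.12
eef_pos: [500.9, -254.3, 137.4]
ee_rot: [-0.0, 0.946, 0.325, -0.0]
force: [-0.1, 0.9, -2.1]
grip_width: 0.736
grip_force: 39.1
```

Request:
{"fn": "servo_tool", "kwargs": {
  "commands": [
    [1,[0,0,0],[0,0,0]],
    [1,[0,0,0],[0,0,0]]
  ]
}}

```text
time_s: 11.28
eef_pos: [501.2, -252.5, 137.8]
ee_rot: [-0.0, 0.946, 0.326, -0.0]
force: [-0.3, 0.7, -2.3]
grip_width: 0.74
grip_force: 39.1
```

Run:
```python
from h import *
c=wsnap('w3')
W=world(c)[c['z_map']>0]
s=W[(W[:,2]>11)&(W[:,2]<18)&(np.linalg.norm(W[:,:2]-[503,-253],axis=1)<75)]
print(len(s),cv2.minEnclosingCircle(s[:,:2].astype(np.float32)),s.min(0),s.max(0))
s=W[(W[:,2]>150)&(np.linalg.norm(W[:,:2]-[503,-253],axis=1)<60)]; print(s.min(0),s.max(0))
snap('top','t3')
```

```text
[ 501.2 -252.5  137.8] 0.7399992547996428
6821 ((502.6628723144531, -252.4665985107422), 65.26251220703125) [ 442.44231613 -317.02698486   11.00105161] [ 567.76780498 -187.55131941   16.81244485]
[ 458.95939272 -305.19942504  150.000248  ] [ 549.0192788  -198.79736039  234.70594634]
```

View pics/w3.png

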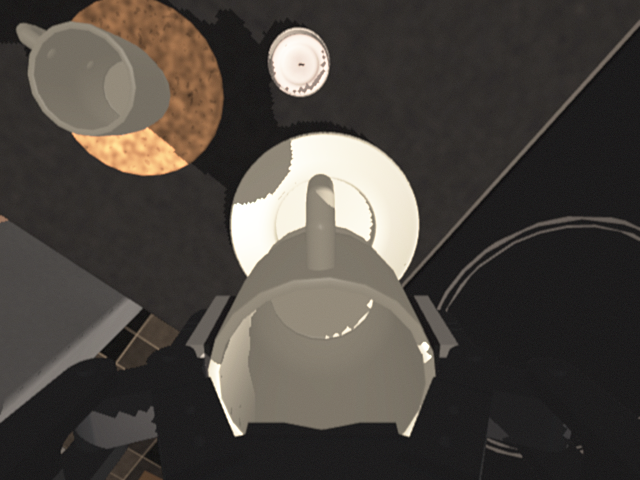

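Request:
{"fn": "servo_tool", "kwargs": {
  "commands": [
    [1,[0.0012,0.0007,0.008],[0,0,0]],
    [1,[0,0,0.016],[0,0,0]],
    [1,[0,0,0.02],[0,0,0]],
    [1,[0,0,0.02],[0,0,0]],
    [1,[0,0,0.016],[0,0,0]],
    [1,[0,0,0.01],[0,0,0]],
    [1,[0,0,0.005],[0,0,0]],
    [1,[0,0,0.003],[0,0,0]],
    [1,[0,0,0.002],[0,0,0]],
    [1,[0,0,0],[0,0,0]]
  ]
}}

```text
time_s: 12.22
eef_pos: [502.8, -253.7, 38.2]
ee_rot: [0.0, 0.946, 0.325, 0.0]
force: [0.9, -0.6, -1.8]
grip_width: 0.744
grip_force: 39.1
```

Request:
{"fn": "servo_tool", "kwargs": {
  "commands": [
    [1,[0,0,0.001],[0,0,0]],
    [1,[0,0,0.001],[0,0,0]],
    [1,[0,0,0],[0,0,0]],
    [1,[0,0,0],[0,0,0]]
  ]
}}

```text
time_s: 12.55
eef_pos: [502.7, -253.6, 36.1]
ee_rot: [0.0, 0.946, 0.325, 0.0]
force: [0.0, 0.9, -1.9]
grip_width: 0.737
grip_force: 39.2
```

Below ledge height without contact, so the foot is inside the well; continuing slowly.

Request:
{"fn": "servo_tool", "kwargs": {
  "commands": [
    [1,[0,0,0.0007],[0,0,0]],
    [1,[0,0,0.0007],[0,0,0]],
    [1,[0,0,0.0007],[0,0,0]],
    [1,[0,0,0],[0,0,0]],
    [1,[0,0,0],[0,0,0]]
  ]
}}

```text
time_s: 12.97
eef_pos: [502.6, -253.6, 34.0]
ee_rot: [0.0, 0.946, 0.325, 0.0]
force: [-0.3, -0.6, 1.1]
grip_width: 0.742
grip_force: 39.1
```

Request:
{"fn": "servo_tool", "kwargs": {
  "commands": [
    [-1,[0,0,0],[0,0,0]],
    [-1,[0,0,0],[0,0,0]],
    [-1,[0,0,0],[0,0,0]],
    [-1,[0,0,0],[0,0,0]],
    [-1,[0,0,0],[0,0,0]],
    [-1,[0,0,-0.01],[0,0,0]],
    [-1,[0,0,-0.03],[0,0,0]],
    [-1,[0,0,-0.035],[0,0,0]],
    [-1,[0,0,-0.035],[0,0,0]],
    [-1,[0,0,-0.03],[0,0,0]]
  ]
}}

```text
time_s: 13.8
eef_pos: [502.7, -253.6, 177.1]
ee_rot: [0.001, 0.946, 0.325, 0.001]
force: [0.3, -1.0, -0.1]
grip_width: 0.998
grip_force: 0.0
```

Request:
{"fn": "servo_tool", "kwargs": {
  "commands": [
    [-1,[0.0058,-0.0098,0],[0,0,0]],
    [-1,[0.0116,-0.0197,0],[0,0,0]],
    [-1,[0.0174,-0.0295,0],[0,0,0]],
    [-1,[0.0174,-0.0295,0],[0,0,0]],
    [-1,[0.0174,-0.0295,0],[0,0,0]],
    [-1,[0.0174,-0.0295,0],[0,0,0]],
    [-1,[0.0174,-0.0295,0],[0,0,0]],
    [-1,[0.0174,-0.0295,0],[0,0,0]],
    [-1,[0.0174,-0.0295,0],[0,0,0]],
    [-1,[0.0174,-0.0295,0],[0,0,0]]
  ]
}}

```text
time_s: 14.63
eef_pos: [462.2, 53.8, 174.2]
ee_rot: [0.0, 0.946, 0.325, 0.0]
force: [0.7, -0.5, 0.2]
grip_width: 0.996
grip_force: 0.0
```

Request:
{"fn": "servo_tool", "kwargs": {
  "commands": [
    [-1,[0.0174,-0.0295,0],[0,0,0]],
    [-1,[0.0174,-0.0295,0],[0,0,0]],
    [-1,[0.0174,-0.0295,0],[0,0,0]],
    [-1,[0.0116,-0.0197,0],[0,0,0]],
    [-1,[0.0114,-0.0197,0],[0,0,0]],
    [-1,[0,0,0],[0,0,1]],
    [-1,[0,0,0],[0,0,1]],
    [-1,[0,0,0],[0,0,1]],
    [-1,[0,0,0],[0,0,1]],
    [-1,[0,0,0],[0,0,1]]
  ]
}}

```text
time_s: 15.47
eef_pos: [443.3, 199.4, 174.1]
ee_rot: [-0.0, 0.998, 0.067, 0.0]
force: [-0.5, -0.5, -0.4]
grip_width: 0.997
grip_force: 0.0
```

Request:
{"fn": "servo_tool", "kwargs": {
  "commands": [
    [-1,[0,0,0],[0,0,1]],
    [-1,[0,0,0],[0,0,0.33]],
    [-1,[0,0,0],[0,0,0]],
    [-1,[0,0,0],[0,0,0]]
  ]
}}

```text
time_s: 15.8
eef_pos: [443.4, 199.3, 174.0]
ee_rot: [-0.0, 1.0, 0.0, 0.0]
force: [0.4, -0.6, 0.6]
grip_width: 1.002
grip_force: 0.0
```

Run:
```python
from h import *
c=wsnap('w4'); print(sense()['joints'].round(2))
W=world(c)[c['z_map']>0]
for lo,hi in((49,60),(11,18)):
    s=W[(W[:,2]>lo)&(W[:,2]<hi)&(np.linalg.norm(W[:,:2]-[443,200],axis=1)<75)]
    if len(s): print(lo,len(s),cv2.minEnclosingCircle(s[:,:2].astype(np.float32)),s.min(0),s.max(0))
```

```text
[443.4 199.3 174. ] 1.0017413328956963
[0.18 0.28 1.7  0.   1.16 1.75]
49 988 ((438.9681396484375, 201.10458374023438), 24.492109298706055) [414.63467272 179.79832486  49.00183419] [463.30156305 221.01307514  55.76999551]
11 6518 ((440.8885498046875, 200.10928344726562), 57.73253631591797) [383.62308681 142.57198301  11.00026741] [498.36175354 257.22717839  17.99862258]
```

View pics/w4.png

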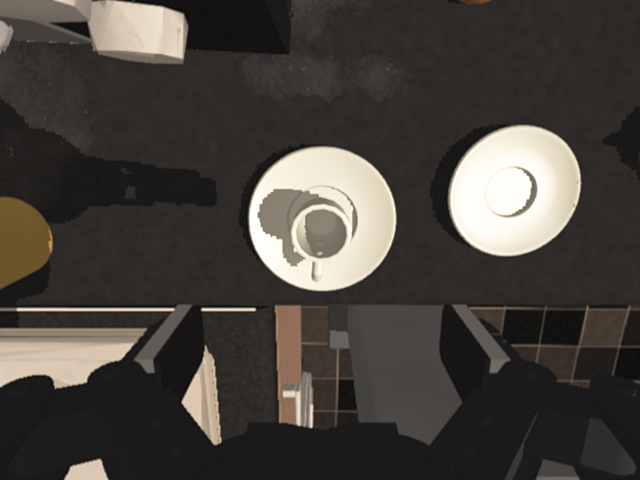

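The small cup's rim is at pixel (322,235) with its handle below at (317,270), and the fingers are aligned across it. The empty small saucer is at (514,190).

Request:
{"fn": "servo_tool", "kwargs": {
  "commands": [
    [-1,[-0.0011,-0.0011,0.01],[0,0,0]],
    [-1,[0,0,0.02],[0,0,0]],
    [-1,[0,0,0.025],[0,0,0]],
    [-1,[0,0,0.025],[0,0,0]],
    [-1,[0,0,0.022],[0,0,0]],
    [-1,[0,0,0.02],[0,0,0]],
    [-1,[0,0,0.016],[0,0,0]],
    [-1,[0,0,0.01],[0,0,0]],
    [-1,[0,0,0.004],[0,0,0]],
    [-1,[0,0,0],[0,0,0]]
  ]
}}

```text
time_s: 16.68
eef_pos: [442.4, 200.3, 21.5]
ee_rot: [0.0, 1.0, -0.0, -0.0]
force: [-1.0, 0.2, -0.8]
grip_width: 1.003
grip_force: 0.0
```

Request:
{"fn": "servo_tool", "kwargs": {
  "commands": [
    [1,[0,0,0],[0,0,0]],
    [1,[0,0,0],[0,0,0]],
    [1,[0,0,0],[0,0,0]],
    [1,[0,0,0],[0,0,0]],
    [1,[0,0,0],[0,0,0]],
    [1,[0,0,0],[0,0,0]],
    [1,[0,0,0],[0,0,0]],
    [1,[0,0,0],[0,0,0]],
    [1,[0,0,0],[0,0,0]]
  ]
}}

```text
time_s: 17.43
eef_pos: [443.1, 200.4, 22.6]
ee_rot: [-0.0, 1.0, -0.0, 0.001]
force: [-0.9, -1.0, 6.1]
grip_width: 0.46
grip_force: 34.7
```

Request:
{"fn": "servo_tool", "kwargs": {
  "commands": [
    [1,[0,0,-0.004],[0,0,0]],
    [1,[0,0,-0.01],[0,0,0]],
    [1,[0,0,-0.018],[0,0,0]],
    [1,[0,0,-0.018],[0,0,0]],
    [1,[0.0014,0.0112,-0.01],[0,0,0]],
    [1,[0.003,0.02,0],[0,0,0]],
    [1,[0.004,0.03,0],[0,0,0]],
    [1,[0.005,0.03,0],[0,0,0]],
    [1,[0.004,0.03,0],[0,0,0]],
    [1,[0.004,0.026,0],[0,0,0]]
  ]
}}

```text
time_s: 18.27
eef_pos: [463.7, 50.7, 82.2]
ee_rot: [0.0, 1.0, -0.001, 0.0]
force: [0.6, 0.8, -0.8]
grip_width: 0.462
grip_force: 35.4
```

Request:
{"fn": "servo_tool", "kwargs": {
  "commands": [
    [1,[0,0,0],[0,0,0]],
    [1,[0,0,0],[0,0,0]],
    [1,[0,0,0],[0,0,0]]
  ]
}}

```text
time_s: 18.52
eef_pos: [463.5, 53.1, 82.0]
ee_rot: [-0.0, 1.0, -0.001, -0.0]
force: [0.7, 0.2, -0.8]
grip_width: 0.46
grip_force: 35.5
```

Run:
```python
from h import *
c=wsnap('w5')
W=world(c)[c['z_map']>0]
s=W[(W[:,2]>11)&(W[:,2]<18)&(np.linalg.norm(W[:,:2]-[463.8,53],axis=1)<60)]
print(len(s),cv2.minEnclosingCircle(s[:,:2].astype(np.float32)),s.min(0),s.max(0))
```

```text
[463.5  53.1  82. ] 0.46042105338725015
6329 ((463.7978210449219, 53.37824630737305), 50.13551712036133) [437.72492494   3.2801112   11.00033145] [513.86239138 103.44836116  16.6156381 ]
```

View pics/w5.png

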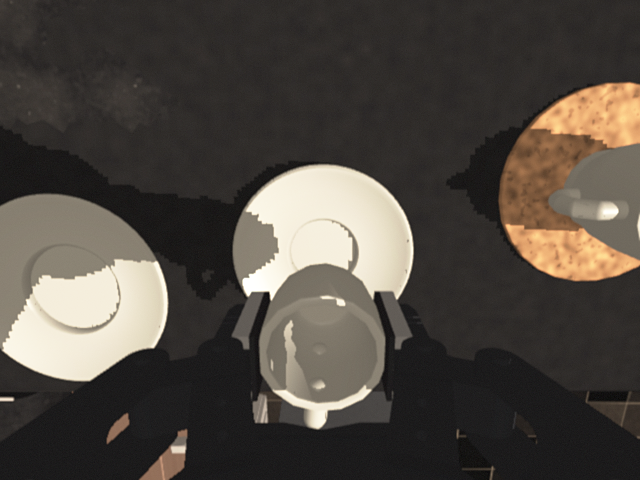

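The cup is held level above the small saucer (centre about (463.8,53.4)). Lowering.

Request:
{"fn": "servo_tool", "kwargs": {
  "commands": [
    [1,[0.0003,-0.0003,0.006],[0,0,0]],
    [1,[0,0,0.013],[0,0,0]],
    [1,[0,0,0.014],[0,0,0]],
    [1,[0,0,0.011],[0,0,0]],
    [1,[0,0,0.006],[0,0,0]],
    [1,[0,0,0.003],[0,0,0]],
    [1,[0,0,0.002],[0,0,0]],
    [1,[0,0,0.001],[0,0,0]],
    [1,[0,0,0],[0,0,0]],
    [1,[0,0,0],[0,0,0]]
  ]
}}

```text
time_s: 19.4
eef_pos: [464.3, 53.4, 26.2]
ee_rot: [0.0, 1.0, -0.0, 0.0]
force: [0.4, 0.2, -1.0]
grip_width: 0.462
grip_force: 35.5
```

Request:
{"fn": "servo_tool", "kwargs": {
  "commands": [
    [1,[0,0,0.0007],[0,0,0]],
    [1,[0,0,0.0007],[0,0,0]],
    [1,[0,0,0],[0,0,0]],
    [1,[0,0,0],[0,0,0]]
  ]
}}

```text
time_s: 19.73
eef_pos: [464.1, 53.4, 24.4]
ee_rot: [0.0, 1.0, -0.0, 0.0]
force: [-0.6, -0.4, -0.7]
grip_width: 0.462
grip_force: 35.5
```

Request:
{"fn": "servo_tool", "kwargs": {
  "commands": [
    [1,[0,0,0.0007],[0,0,0]],
    [1,[0,0,0.0007],[0,0,0]],
    [1,[0,0,0],[0,0,0]],
    [1,[0,0,0],[0,0,0]]
  ]
}}

```text
time_s: 20.07
eef_pos: [464.1, 53.4, 23.0]
ee_rot: [-0.0, 1.0, -0.0, -0.0]
force: [0.1, -0.1, -0.7]
grip_width: 0.461
grip_force: 35.5
```

Request:
{"fn": "servo_tool", "kwargs": {
  "commands": [
    [1,[0,0,0.0006],[0,0,0]],
    [1,[0,0,0.0004],[0,0,0]],
    [1,[0,0,0],[0,0,0]],
    [1,[0,0,0],[0,0,0]]
  ]
}}

```text
time_s: 20.4
eef_pos: [464.5, 53.4, 22.6]
ee_rot: [0.0, 1.0, -0.0, 0.001]
force: [-0.8, -0.4, 7.6]
grip_width: 0.465
grip_force: 35.9
```

Request:
{"fn": "servo_tool", "kwargs": {
  "commands": [
    [-1,[0,0,-0.0003],[0,0,0]],
    [-1,[0,0,0],[0,0,0]],
    [-1,[0,0,0],[0,0,0]],
    [-1,[0,0,0],[0,0,0]],
    [-1,[0,0,0],[0,0,0]],
    [-1,[0,0,0],[0,0,0]],
    [-1,[0,0,-0.02],[0,0,0]],
    [-1,[0,0,-0.035],[0,0,0]],
    [-1,[0,0,-0.04],[0,0,0]],
    [-1,[0,0,-0.04],[0,0,0]]
  ]
}}

```text
time_s: 21.23
eef_pos: [463.5, 53.5, 158.8]
ee_rot: [-0.0, 1.0, -0.0, -0.001]
force: [0.1, -0.6, -0.3]
grip_width: 1.002
grip_force: 0.0
```

Request:
{"fn": "servo_tool", "kwargs": {
  "commands": [
    [-1,[0.002,0.01,-0.01],[0,0,0]],
    [-1,[0.005,0.02,0],[0,0,0]],
    [-1,[0.007,0.03,0],[0,0,0]],
    [-1,[0.007,0.03,0],[0,0,0]],
    [-1,[0.007,0.03,0],[0,0,0]],
    [-1,[0.004,0.024,0],[0,0,0]],
    [-1,[0.002,0.012,0],[0,0,0]],
    [-1,[0,0,0],[0,0,-1]],
    [-1,[0,0,0],[0,0,-1]],
    [-1,[0,0,0],[0,0,-1]]
  ]
}}

```text
time_s: 22.07
eef_pos: [497.8, -102.4, 167.1]
ee_rot: [-0.0, 0.987, 0.158, -0.0]
force: [-1.1, 0.0, 0.0]
grip_width: 1.002
grip_force: 0.0
```

Request:
{"fn": "servo_tool", "kwargs": {
  "commands": [
    [-1,[0,0,0],[0,0,-1]],
    [-1,[0,0,0],[0,0,-1]],
    [-1,[0,0,0],[0,0,-1]],
    [-1,[0,0,0],[0,0,-1]],
    [-1,[0,0,0],[0,0,-1]],
    [-1,[0,0,0],[0,0,-1]],
    [-1,[0,0,0],[0,0,-1]],
    [-1,[0,0,0],[0,0,-1]],
    [-1,[0,0,0],[0,0,-1]],
    [-1,[0,0,0],[0,0,-1]]
  ]
}}

```text
time_s: 22.9
eef_pos: [497.8, -102.0, 167.2]
ee_rot: [-0.0, 0.776, 0.631, -0.0]
force: [-0.6, -0.3, -0.1]
grip_width: 1.004
grip_force: 0.0
```

Request:
{"fn": "servo_tool", "kwargs": {
  "commands": [
    [-1,[0,0,0],[0,0,-1]],
    [-1,[0,0,0],[0,0,-1]],
    [-1,[0,0,0],[0,0,0]],
    [-1,[0,0,0],[0,0,0]]
  ]
}}

```text
time_s: 23.23
eef_pos: [497.9, -102.2, 167.3]
ee_rot: [-0.0, 0.708, 0.706, 0.0]
force: [-0.5, 0.3, -0.4]
grip_width: 1.002
grip_force: 0.0
```

Run:
```python
from h import *
c=wsnap('w6')
W=world(c)[c['z_map']>0]
s=W[(W[:,2]>61)&(W[:,2]<72)&(np.linalg.norm(W[:,:2]-[499,-103],axis=1)<60)]
print(len(s),cv2.minEnclosingCircle(s[:,:2].astype(np.float32)),s.min(0),s.max(0))
```

```text
[ 497.9 -102.2  167.3] 1.0023062047741336
1670 ((499.27130126953125, -95.0049819946289), 32.421260833740234) [ 472.73231947 -127.18523336   61.00100071] [526.13024847 -62.65575486  69.28614989]
```

View pics/w6.png

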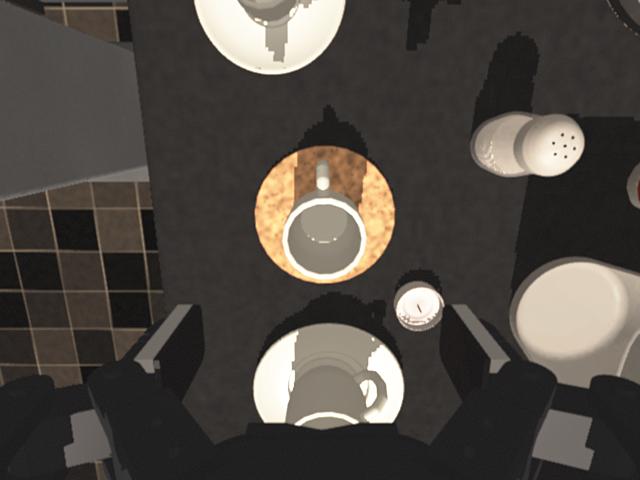

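The medium cup stands upright on the mat at pixel (324,238), handle up. The large cup is upright in its own saucer at the bottom of the picture.

Request:
{"fn": "servo_tool", "kwargs": {
  "commands": [
    [-1,[0.002,0.0015,0.01],[0,0,0]],
    [-1,[0,0,0.02],[0,0,0]],
    [-1,[0,0,0.022],[0,0,0]],
    [-1,[0,0,0.022],[0,0,0]],
    [-1,[0,0,0.02],[0,0,0]],
    [-1,[0,0,0.018],[0,0,0]],
    [-1,[0,0,0.012],[0,0,0]],
    [-1,[0,0,0.01],[0,0,0]],
    [-1,[0,0,0.005],[0,0,0]],
    [-1,[0,0,0],[0,0,0]]
  ]
}}

```text
time_s: 24.12
eef_pos: [499.0, -100.3, 27.3]
ee_rot: [-0.001, 0.708, 0.707, -0.0]
force: [0.1, 0.1, -1.0]
grip_width: 0.998
grip_force: 0.0
```

Request:
{"fn": "servo_tool", "kwargs": {
  "commands": [
    [1,[0,0,0],[0,0,0]],
    [1,[0,0,0],[0,0,0]],
    [1,[0,0,0],[0,0,0]],
    [1,[0,0,0],[0,0,0]],
    [1,[0,0,0],[0,0,0]],
    [1,[0,0,0],[0,0,0]],
    [1,[0,0,0],[0,0,0]],
    [1,[0,0,0],[0,0,0]]
  ]
}}

```text
time_s: 24.78
eef_pos: [499.9, -100.9, 29.2]
ee_rot: [0.001, 0.707, 0.707, 0.0]
force: [-1.5, -0.3, 6.9]
grip_width: 0.604
grip_force: 36.0
```

Request:
{"fn": "servo_tool", "kwargs": {
  "commands": [
    [1,[0,0,-0.003],[0,0,0]],
    [1,[0,0,-0.008],[0,0,0]],
    [1,[0,0,-0.015],[0,0,0]],
    [1,[0,0,-0.02],[0,0,0]],
    [1,[0,0,-0.02],[0,0,0]],
    [1,[0,0,-0.018],[0,0,0]],
    [1,[0.01,-0.002,-0.006],[0,0,0]],
    [1,[0.02,-0.004,0],[0,0,0]],
    [1,[0.03,-0.006,0],[0,0,0]],
    [1,[0.035,-0.007,0],[0,0,0]]
  ]
}}

```text
time_s: 25.62
eef_pos: [479.8, -4.7, 118.0]
ee_rot: [-0.0, 0.708, 0.706, -0.0]
force: [0.0, 1.1, -1.5]
grip_width: 0.599
grip_force: 36.9
```

Request:
{"fn": "servo_tool", "kwargs": {
  "commands": [
    [1,[0.035,-0.007,0],[0,0,0]],
    [1,[0.035,-0.007,0],[0,0,0]],
    [1,[0.035,-0.007,0],[0,0,0]],
    [1,[0.035,-0.007,0],[0,0,0]],
    [1,[0.03,-0.006,0],[0,0,0]],
    [1,[0.02,-0.003,0],[0,0,0]],
    [1,[0.0105,-0.002,0],[0,0,0]],
    [1,[0.005,0,0],[0,0,0]],
    [1,[0,0,0],[0,0,0]],
    [1,[0,0,0],[0,0,0]]
  ]
}}

```text
time_s: 26.45
eef_pos: [441.8, 199.2, 118.1]
ee_rot: [0.0, 0.708, 0.707, -0.0]
force: [0.4, -0.5, -0.7]
grip_width: 0.601
grip_force: 36.9
```

Run:
```python
from h import *
c=wsnap('w7')
W=world(c)[c['z_map']>0]
s=W[(W[:,2]>11)&(W[:,2]<18)&(np.linalg.norm(W[:,:2]-[441,200],axis=1)<65)]
print(len(s),cv2.minEnclosingCircle(s[:,:2].astype(np.float32)),s.min(0),s.max(0))
```

```text
[441.8 199.2 118.1] 0.600958101165166
6658 ((441.31134033203125, 199.5475311279297), 57.70615768432617) [383.88500414 163.11678648  11.00003351] [498.83979064 256.95341313  17.12380326]
```

View pics/w7.png

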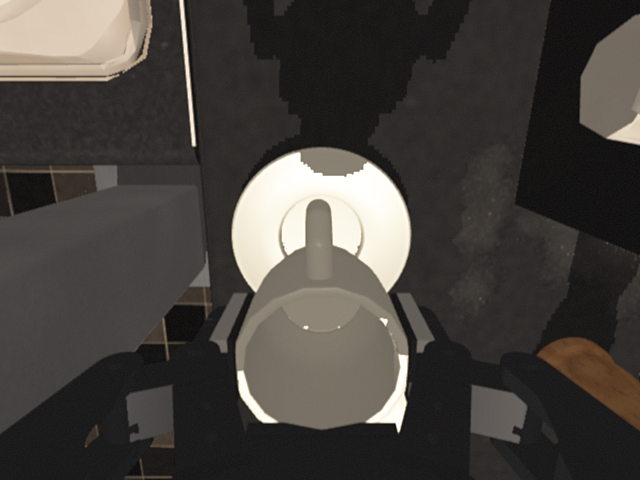

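The medium cup is held level, centred over the middle saucer (pixel (321,235)). Lowering.

Request:
{"fn": "servo_tool", "kwargs": {
  "commands": [
    [1,[0.0004,-0.0004,0.008],[0,0,0]],
    [1,[0,0,0.016],[0,0,0]],
    [1,[0,0,0.02],[0,0,0]],
    [1,[0,0,0.018],[0,0,0]],
    [1,[0,0,0.012],[0,0,0]],
    [1,[0,0,0.006],[0,0,0]],
    [1,[0,0,0.003],[0,0,0]],
    [1,[0,0,0.002],[0,0,0]],
    [1,[0,0,0.001],[0,0,0]],
    [1,[0,0,0],[0,0,0]]
  ]
}}

```text
time_s: 27.33
eef_pos: [441.6, 200.3, 32.7]
ee_rot: [0.0, 0.707, 0.707, 0.0]
force: [0.6, -0.3, -1.8]
grip_width: 0.606
grip_force: 36.9
```

Request:
{"fn": "servo_tool", "kwargs": {
  "commands": [
    [1,[0,0,0.0007],[0,0,0]],
    [1,[0,0,0.0007],[0,0,0]],
    [1,[0,0,0],[0,0,0]],
    [1,[0,0,0],[0,0,0]]
  ]
}}

```text
time_s: 27.67
eef_pos: [441.4, 200.3, 31.0]
ee_rot: [0.0, 0.707, 0.707, 0.0]
force: [0.3, 0.9, -2.9]
grip_width: 0.6
grip_force: 36.9
```

Request:
{"fn": "servo_tool", "kwargs": {
  "commands": [
    [1,[0,0,0.0007],[0,0,0]],
    [1,[0,0,0.0007],[0,0,0]],
    [1,[0,0,0],[0,0,0]],
    [1,[0,0,0],[0,0,0]]
  ]
}}

```text
time_s: 28.0
eef_pos: [441.3, 200.3, 29.4]
ee_rot: [-0.0, 0.707, 0.707, -0.0]
force: [-0.5, 0.7, -1.7]
grip_width: 0.601
grip_force: 36.9
```

Request:
{"fn": "servo_tool", "kwargs": {
  "commands": [
    [1,[0,0,0.0006],[0,0,0]],
    [1,[0,0,0.0004],[0,0,0]],
    [1,[0,0,0],[0,0,0]],
    [1,[0,0,0],[0,0,0]]
  ]
}}

```text
time_s: 28.33
eef_pos: [441.3, 200.3, 28.5]
ee_rot: [-0.0, 0.707, 0.707, -0.0]
force: [-0.8, 0.3, -1.4]
grip_width: 0.603
grip_force: 36.9
```

Request:
{"fn": "servo_tool", "kwargs": {
  "commands": [
    [1,[0,0,0.0005],[0,0,0]],
    [1,[0,0,0.0003],[0,0,0]],
    [1,[0,0,0],[0,0,0]],
    [1,[0,0,0],[0,0,0]]
  ]
}}

```text
time_s: 28.67
eef_pos: [441.4, 200.3, 28.2]
ee_rot: [0.0, 0.707, 0.707, 0.0]
force: [-2.6, -0.8, 6.3]
grip_width: 0.6
grip_force: 37.3
```

Contact. I'll release, rise and back away, then check from the top camera.

Request:
{"fn": "servo_tool", "kwargs": {
  "commands": [
    [-1,[0,0,-0.0003],[0,0,0]],
    [-1,[0,0,0],[0,0,0]],
    [-1,[0,0,0],[0,0,0]],
    [-1,[0,0,0],[0,0,0]],
    [-1,[0,0,0],[0,0,0]],
    [-1,[0,0,-0.01],[0,0,0]],
    [-1,[0,0,-0.03],[0,0,0]],
    [-1,[0,0,-0.035],[0,0,0]],
    [-1,[0,0,-0.035],[0,0,0]],
    [-1,[0,0,-0.035],[0,0,0]]
  ]
}}

```text
time_s: 29.5
eef_pos: [440.9, 200.2, 175.4]
ee_rot: [0.0, 0.707, 0.707, 0.0]
force: [-0.2, -0.9, 0.2]
grip_width: 1.0
grip_force: 0.0
```

Request:
{"fn": "servo_tool", "kwargs": {
  "commands": [
    [-1,[-0.01,-0.005,-0.02],[0,0,0]],
    [-1,[-0.03,-0.01,0],[0,0,0]],
    [-1,[-0.03,-0.015,0],[0,0,0]],
    [-1,[-0.03,-0.015,0],[0,0,0]],
    [-1,[-0.03,-0.015,0],[0,0,0]],
    [-1,[-0.03,-0.015,0],[0,0,0]],
    [-1,[-0.03,-0.015,0],[0,0,0]],
    [-1,[-0.03,-0.005,0],[0,0,0]],
    [-1,[-0.02,0,0],[0,0,0]],
    [-1,[-0.01,0,0],[0,0,0]]
  ]
}}

```text
time_s: 30.33
eef_pos: [345.8, -51.6, 193.9]
ee_rot: [0.001, 0.708, 0.706, 0.0]
force: [0.7, 0.7, -0.3]
grip_width: 0.996
grip_force: 0.0
```

Request:
{"fn": "servo_tool", "kwargs": {
  "commands": [
    [-1,[-0.03,-0.01,0],[0,0,0]],
    [-1,[-0.03,-0.01,0],[0,0,0]],
    [-1,[-0.03,0,0],[0,0,0]],
    [-1,[-0.03,0,0],[0,0,0]],
    [-1,[0,0,0],[0,0,0]],
    [-1,[0,0,0],[0,0,0]]
  ]
}}

```text
time_s: 30.83
eef_pos: [325.7, -170.4, 193.4]
ee_rot: [0.0, 0.708, 0.706, 0.0]
force: [-0.3, 0.6, -0.4]
grip_width: 1.0
grip_force: 0.0
```

Run:
```python
from h import *
c=snap('scene','s8'); im=c['pixels'][:,:,::-1]; cv2.imwrite('pics/s8c.png',cv2.resize(im[120:330,270:470],(570,598)))
c=snap('top','t8'); im=c['pixels'][:,:,::-1]; cv2.imwrite('pics/t8c.png',cv2.resize(im[150:350,220:540],(800,500)))
```

```text
(no output)
```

View pics/s8c.png

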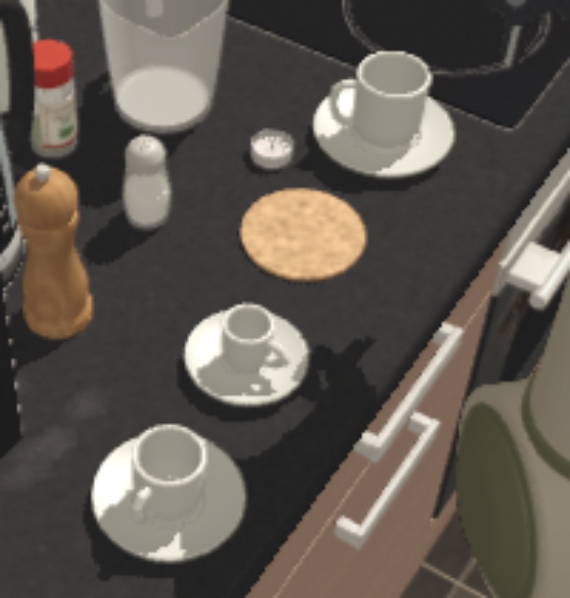

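View pics/t8c.png

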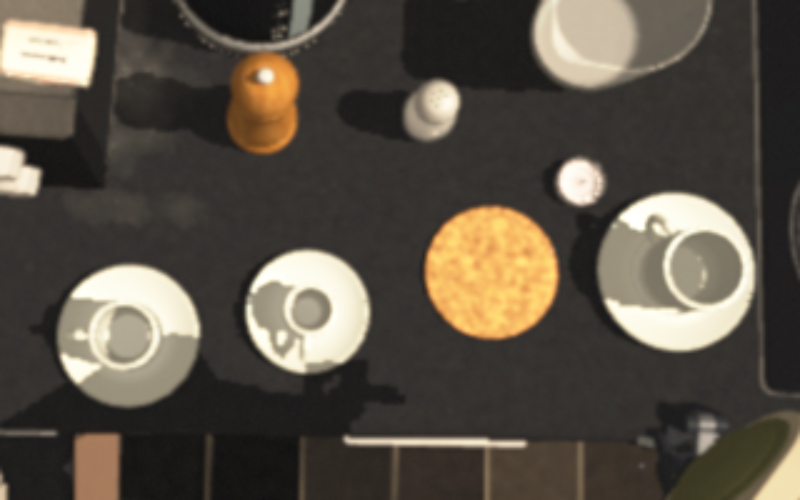

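All three cups look upright on their own saucers: large at right (703,269), small at centre (309,310) and medium at left (126,335). The mill and shaker haven't moved. I'll check cup height and centring numerically, since perspective hides it in the picture.

Run:
```python
from h import *
c=np.load('pics/t8.npz'); W=world(c)[c['z_map']>0]
for n,p,h,r in(('L',(502.7,-252.5),78,33),('S',(463.8,53.3),54,21),('M',(441.3,199.6),66,27)):
    d=np.linalg.norm(W[:,:2]-p,axis=1)
    s=W[(d<60)&(W[:,2]>h-4)&(W[:,2]<h+15)]; b=W[(d<70)&(W[:,2]>11)&(W[:,2]<18)]
    print(n,'rim z',np.percentile(s[:,2],[10,50,95]).round(1),s[:,:2].min(0)+r,s[:,:2].max(0)-r,'saucer',cv2.minEnclosingCircle(b[:,:2].astype(np.float32)))
c2=np.load('pics/t8.npz'); print(ray(c2,220+703/2.5-.3,150+269/2.5-.3,78),ray(c2,220+675/2.5-.3,150+272/2.5-.3,15))
```

```text
L rim z [75.4 77.4 80.9] [ 501.68261035 -254.46475305] [ 498.85000652 -254.97715613] saucer ((502.0111389160156, -253.12828063964844), 65.4225082397461)
S rim z [51.1 53.7 56.8] [453.54238404  54.3925156 ] [463.00524075  52.47802601] saucer ((463.3133239746094, 52.45443344116211), 50.018558502197266)
M rim z [63.1 65.  68.5] [441.12258751 200.15919981] [439.76801116 206.97009833] saucer ((440.8948974609375, 199.13169860839844), 57.40134048461914)
[ 499.4 -253.2   78. ] [ 501.6 -252.7   15. ]
```

Rim heights (77, 54 and 65 mm) match cups seated in their wells, and all three are centred within about 3 mm.

```bash
python3 -c "
from rig import *
print(finish_job())"
```

```text
the job is handed in; nothing more can be done
None
```

The job is handed in: by my last camera check all three cups stand upright in the wells of their own saucers, the gripper has let go, the mill and shaker are unmoved, and the arm never went near the travel mug; it took about 31 s.

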